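# Start the dust extraction with the braced radio sender

### The arm

A 6-joint arm with a two-finger parallel gripper is mounted at the origin on a cart in front of the work surface, level with it; the furniture and walls round the work are solid. World frame = base frame: x ahead of the robot, y to its left, z up, the work surface at z = 0. Lengths are in m, angles in rad, forces in N, time in s.
With the tool pointing down it reaches from about 0.275 to 0.825 m from the base axis. Payload 4.9 kg.
Tool frame: the origin (TCP) lies between the finger pads; the fingertips stand 11 mm ahead of it and the grasp point (between the pads) lies 8 mm behind it (bot.tip_reach is the distance from the TCP to the fingertips, in m); z points along the fingers, y is the line along which they close (so a half turn about z gives the same grasp; the last joint's range is limited). The gripper opens to 85 mm and grips with 20 to 120 N. Pads are 22 mm wide; open, the fingers measure 114 mm over their backs; the gripper's body (76 mm by 85 mm) begins 54 mm behind the grasp point. The pads swing forward as they close: fully open they stand 13 mm farther back than shut.
Start: joints at [-1.251, 0.326, -0.193, 1.052, 0, 1.437], TCP at [0.241, -0.494, 0.242] pointing down, gripper open.
Joint ranges: [-2.65, 2.65], [-0.97, 1.79], [-1.3, 1.35], [-1.93, 2.1], [-1.47, 1.37], [-3.14, 3.14]. Speed limits (rad/s): [2.57, 2.57, 3.14, 3.14, 3.14, 3.14].

### API

Orientations are given as a rotation vector (axis times angle).
In Python, from station import bot gives the robot as it stands.
- The arm moves only by the tool drive_tool, never from a script. Its argument "steps" is one flat list of numbers, 7 for each row, row after row: the turn, a rotation vector about the tool's x, y, z in rad, then the shift along the tool's x, y, z in cm, then the opening, from 0 (shut) to 1 (fully open). In form: [ax, ay, az, dx, dy, dz, gripper, ax, ay, az, dx, dy, dz, gripper, ...]. A call has 1 to 20 rows; each row is the pose to reach, as a shift and turn from the pose commanded when the call began, along the tool's axes at that moment; what a row does not reach only later rows make up. A row lasts 1/10 s, in which the tool goes at most 50 mm and 8.59 degrees, less where a joint would pass 70% of its speed; a pose out of reach is approached as far as the arm can. A call with a gripper value outside its range is refused whole. The fingers move at their own pace and stop on an object; the grip force is fixed at half the most. Time passes only in rows, so rows that repeat a pose let the fingers close. It gives the time, the measured TCP pose, the force, the opening and the grip force at its end, in the units of the state.
- bot.get_state(): the state, without advancing time (a new reading comes with each control period).
- bot.get_image(name): name is "side" or "top" or "wrist"; returns a dict with "frame" (384x512x3 uint8, red, green, blue), "camera_matrix" (3x3 intrinsics, pixels), "rvec" (rotation vector, rad) and "tvec" (3), from world to camera coordinates, as OpenCV has them; the wrist camera has in their place "T_tool_cam" (4x4, takes a point from camera to tool coordinates, whose origin is the TCP and whose axes are the flange's). Camera axes: x right, y down, z forward; pixel columns grow to the right and rows downward; lengths in m; the calibration is good to about 2 mm. A picture is of the moment at which its call begins: read the wrist's pose just before it. There is no depth.
- bot.job_done(): hands the job in; it is judged then, once.
The state is a dict: "time_s": time; "qpos": joint angles; "dq": joint speeds; "joint_torque": joint torques, N m; "tool_pos": TCP position; "eef_rot": TCP orientation; "contact_force": force on the tool from outside, world axes, zero at the start; "torque": the same for the moment, N m; "finger_gap": opening from 0.0 (shut) to 1.0 (fully open); "grip_force": force on a finger pad.
Only numpy, scipy, OpenCV 4.12 (cv2) and the standard library are available. Lean on these libraries where they do the work, as an engineer would, in place of code of your own. Each camera call takes 0.05 s, during which the arm holds its last target. There are 200 camera calls.

### The job

Before the cut, switch on the dust extraction with the radio sender that has the green button. It is light and slides away when its button is pushed, so push it squarely back against the rip fence with the button and, with the fence taking the push, press the green button fully in and hold it in for a second; then let go and leave the sender standing there with its back against the fence. Leave the sender with the blue button alone.

Things in the scene. Friction and masses are not known exactly. Their poses are not given: they have to be found in the camera images.
- green_sender: Loose grey box on the left of the rip fence: 60 mm deep (x), 70 wide (y), 60 high, 0.2 kg, green plate on its lid, round green button on its front. Origin: centre of underside; z up, x from the button to the flat back, which faces the fence. Button 32 mm across, face centre at (-46, 0, 30) mm when out; fixed black bezel round it, 4 mm proud. Slides at 1 to 2 N, before the button gives.
- green_button (a joint): Travel of the green button into its box along the box's +x, m: 0 out, 0.006 fully in. A spring returns it; it begins to move at 1.5 N and is fully in at 5 N.
- rip_fence: Fixed rip fence, the stop: long straight silvery aluminium rail, 45 mm thick, 91 mm high, running away from the robot. Origin on the table top in its lock head, right of the rail; x level to the robot's right, square to the rail; y along the rail, away from the robot; z up. The rail's left face, against which the sender is braced, is the plane x = -88 mm, from y = -487 mm to beyond the work.
- blue_sender: The other sender, to be left alone: the same box, frame and sizes, with a blue button and a blue plate, also on the left of the fence. Which of the two is nearer to the robot varies. Beyond both, from 0.63 m ahead of the robot and 0.10 to 0.30 m to its left, stands the fixed saw guard, a tan and black hood over 0.3 m high: come in on the robot's side of it.
Mind the look-alikes: they are no part of the job. What is shaped like the green_sender but orange or turquoise is not meant.

How it is judged:
On the way:
1. the green button is pressed in while the fence takes the push on the sender (value of joint green_button above 0.0045 m and contact force between green_sender and rip_fence above 2 N), for 0.5 s.
At the end, for the whole second after the job is handed in: The green sender stands upright on the table at rest, its back within about 15 mm of the rail's left face and square to it within 11 degrees, its button out again (value of joint green_button below 0.0015 m and x of green_sender in the frame of rip_fence between -0.133 and -0.108 m and angle between the x axis of green_sender and the x axis of rip_fence, either way round below 0.2 rad and angle between green_sender's own z axis and vertical below 0.15 rad and height (world z) of green_sender below 0.01 m and linear speed of green_sender below 0.02 m/s); the robot touches nothing.
It fails at once if the blue sender is moved by more than 20 mm (distance of blue_sender from where it was at the start of the episode above 0.02 m).
It fails at once if the green sender is tipped by more than 30 degrees (angle between green_sender's own z axis and vertical above 0.52 rad).
It also fails if it takes over 35 s, if anything falls off the work surface, if the arm or the gripper's body presses on something with over 40 N, if the wrist force passes 120 N, or if a joint passes its speed limit or range.

## Working session

There is one attempt and no reset: what is moved stays moved. The work goes in short steps, Python scripts to look and compute and a tool call to move; the robot and the scene stay as the last step left them, time stands still between calls to the robot, and variables do not carry over. Pictures are saved under pics/ and viewed, at most 10 in all, crops included, and the job is handed in when it is done.

Besides the shell and the picture viewer there is one more tool, called as a command line: name --argument value ..., lists and objects as JSON in quotes. drive_tool: Moves the arm, as the interface text tells. Its arguments: {"type":"object","properties":{"steps":{"type":"array","items":{"type":"number"}}},"required":["steps"]}

```bash
mkdir -p pics; ls; python3 - <<'E'
from station import bot
import cv2,numpy as np,pickle
s=bot.get_state();print({k:np.round(v,3) for k,v in s.items()},bot.tip_reach)
d={}
for n in("top","side"):
    d[n]=bot.get_image(n);cv2.imwrite(f"pics/{n}0.png",d[n]["frame"][:,:,::-1])
    print(n,d[n]["camera_matrix"],d[n]["rvec"],d[n]["tvec"])
pickle.dump(d,open("d0.pkl","wb"))
E
```

```text
pics
{'time_s': np.float64(0.0), 'qpos': array([-1.251,  0.327, -0.194,  1.052,  0.   ,  1.437]), 'dq': array([ 0.001,  0.001,  0.   , -0.   ,  0.   , -0.   ]), 'joint_torque': array([ 1.0000e-03, -4.4340e+01,  2.6244e+01,  1.5000e-02, -0.0000e+00,
        0.0000e+00]), 'tool_pos': array([ 0.241, -0.494,  0.241]), 'eef_rot': array([-3.059, -0.706,  0.   ]), 'contact_force': array([ 0.365,  0.089, -0.537]), 'torque': array([-0.036, -0.003, -0.036]), 'grip_force': np.float64(0.0), 'finger_gap': np.float64(0.998)} 0.011
top [[373.97070014   0.         256.47136211]
 [  0.         373.97070014 194.55659795]
 [  0.           0.           1.        ]] [ 2.16364698 -2.12171897  0.16790146] [-0.0148066   0.58474962  0.90786183]
side [[412.02618919   0.         255.02172103]
 [  0.         412.02618919 193.98943317]
 [  0.           0.           1.        ]] [ 2.30036697 -0.27362115  0.10080839] [-0.56441068  0.14165173  0.8058649 ]
```

View pics/top0.png

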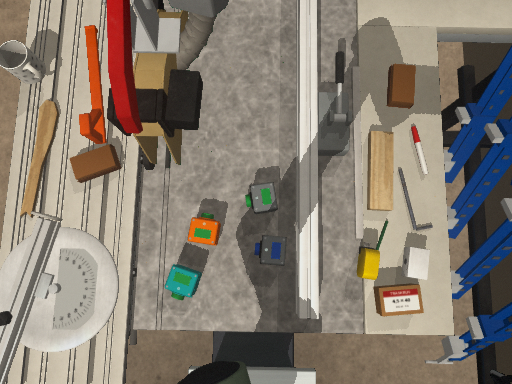

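View pics/side0.png

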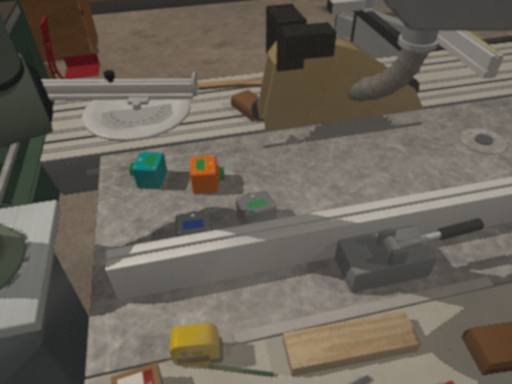

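Candidates: the grey box with a green plate at top (262,197), the grey box with a blue plate at (271,250), orange at (204,231) and turquoise at (183,280). My choice is the grey/green one at (262,197), with its button to the left at (248,199). I'll check it in a close crop.

```bash
python3 - <<'E'
import cv2,pickle
d=pickle.load(open("d0.pkl","rb"))
f=d["top"]["frame"][165:275,230:330,::-1]
cv2.imwrite("pics/crop.png",cv2.resize(f,None,fx=5.4,fy=5.4,interpolation=cv2.INTER_CUBIC))
E
cat > h.py <<'E'
import cv2,numpy as np
def unproj(c,uv,z):
    R=cv2.Rodrigues(c["rvec"])[0];t=np.ravel(c["tvec"])
    p=cv2.undistortPoints(np.float64(uv).reshape(-1,1,2),c["camera_matrix"],None).reshape(-1,2)
    r=np.c_[p,np.ones(len(p))]@R;o=-R.T@t
    return o+r*((z-o[2])/r[:,2])[:,None]
E
python3 - <<'E'
import pickle;from h import *
d=pickle.load(open("d0.pkl","rb"))["top"]
print("rail",unproj(d,[[300,50],[300,300]],.091).round(3))
E
```

```text
rail [[ 0.957 -0.108  0.091]
 [ 0.332 -0.109  0.091]]
```

View pics/crop.png

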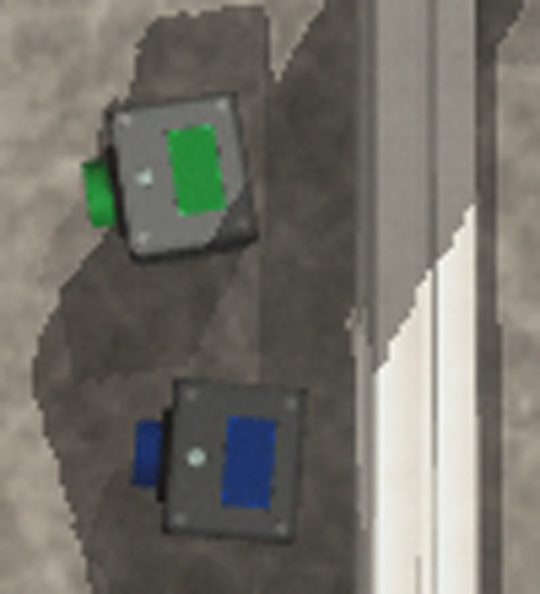

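The crop shows the grey box with a green plate and a green button on its left (crop 100,192). Its lid corners are near crop (113,108), (236,95), (256,236) and (133,252). The blue sender is nearer to the robot. The rail's left top edge is at crop column 375.

```bash
python3 - <<'E'
import pickle;from h import *
D=pickle.load(open("d0.pkl","rb"));d=D["top"]
U=lambda p,z:unproj(d,np.array(p)/5.4+[230,165]-.4,z)
c=U([[113,108],[236,95],[256,236],[133,252]],.06);print("green",c.round(3),c.mean(0).round(3),[np.linalg.norm(c[i]-c[i-1]).round(3) for i in range(4)])
e=(c[1]+c[2]-c[0]-c[3])[:2];print("x axis yaw",np.arctan2(e[1],e[0]))
b=U([[173,380],[305,390],[293,541],[163,530]],.06);print("blue",b.round(3),b.mean(0).round(3))
print("btn",U([[88,165],[96,225]],.03).round(3))
print("rail",U([[375,20],[375,590]],.091).round(4),"base",U([[358,20],[358,590]],0).round(4))
# side view check: lid plate
f=D["side"]["frame"];h=cv2.cvtColor(f,cv2.COLOR_RGB2HSV)
m=cv2.inRange(h,(50,120,60),(75,255,255));m[:, :230]=0;m[240:]=0
y,x=np.nonzero(m);print(len(x),x.mean(),y.mean(),unproj(D["side"],[[x.mean(),y.mean()]],.06))
h=cv2.cvtColor(d["frame"],cv2.COLOR_RGB2HSV);m=cv2.inRange(h,(50,120,60),(75,255,255));m[:,:252]=0;m[:,290:]=0;m[:160]=0;m[230:]=0
y,x=np.nonzero(m);print("plate top",unproj(d,[[x.mean(),y.mean()]],.06))
E
```

```text
green [[ 0.608  0.012  0.06 ]
 [ 0.615 -0.045  0.06 ]
 [ 0.549 -0.055  0.06 ]
 [ 0.54   0.001  0.06 ]] [ 0.578 -0.022  0.06 ] [np.float64(0.068), np.float64(0.058), np.float64(0.067), np.float64(0.057)]
x axis yaw -1.4324757517350295
blue [[ 0.482 -0.018  0.06 ]
 [ 0.479 -0.078  0.06 ]
 [ 0.411 -0.073  0.06 ]
 [ 0.415 -0.015  0.06 ]] [ 0.446 -0.046  0.06 ]
btn [[0.585 0.024 0.03 ]
 [0.556 0.019 0.03 ]]
rail [[ 0.645  -0.1064  0.091 ]
 [ 0.3914 -0.1069  0.091 ]] base [[ 0.6657 -0.1085  0.    ]
 [ 0.3864 -0.1094  0.    ]]
42 253.21428571428572 203.97619047619048 [[ 0.57086981 -0.02571726  0.06      ]]
plate top [[ 0.57982123 -0.02686309  0.06      ]]
```

```bash
python3 - <<'E'
from station import bot
import numpy as np
print(np.round(bot.get_image("wrist")["T_tool_cam"],3))
E
```

```text
[[ 0.    -0.957 -0.289  0.073]
 [ 1.     0.     0.    -0.   ]
 [-0.    -0.289  0.957 -0.131]
 [ 0.     0.     0.     1.   ]]
```

drive_tool --steps '[0, 0, -0.14, 6, -4, 1, 0, 0, 0, -0.28, 11, -7, 2, 0, 0, 0, -0.42, 16, -10.4, 3, 0, 0, 0, -0.56, 21, -13.6, 4, 0, 0, 0, -0.7, 26, -17, 4, 0, 0, 0, -0.84, 31, -20, 4, 0, 0, 0, -0.98, 36, -23.4, 4, 0, 0, 0, -1.117, 40, -26, 4, 0, 0, 0, -1.117, 44, -28.5, 4, 0, 0, 0, -1.117, 48, -31, 4, 0, 0, 0, -1.117, 52, -33.7, 4, 0, 0, 0, -1.117, 54.7, -35.5, 4, 0, 0, 0, -1.117, 54.7, -35.5, 4, 0, 0, 0, -1.117, 54.7, -35.5, 4, 0, 0, 0, -1.117, 54.7, -35.5, 4, 0, 0, 0, -1.117, 54.7, -35.5, 4, 0, 0, 0, -1.117, 54.7, -35.5, 4, 0, 0, 0, -1.117, 54.7, -35.5, 4, 0]'

```text
time_s: 1.95
tool_pos: [0.5767, 0.0631, 0.2024]
eef_rot: [-2.224, -2.219, 0.0]
contact_force: [-0.2, 0.4, 0.7]
finger_gap: 0.001
grip_force: 0.0
```

```bash
python3 - <<'E'
from station import bot
import cv2,numpy as np
a=bot.get_image("wrist")["frame"];b=bot.get_image("top")["frame"][100:292,130:386]
cv2.imwrite("pics/w1.png",np.hstack([cv2.resize(a,(400,300)),cv2.resize(b,(400,300))])[:,:,::-1])
E
```

```text
(no output)
```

View pics/w1.png

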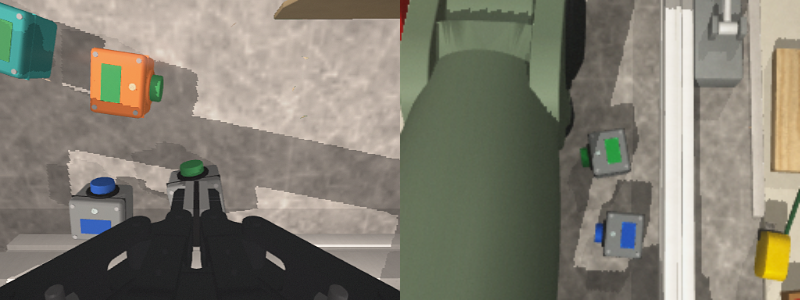

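The wrist picture shows the green button at (192,168) directly ahead of the shut fingers at (197,200). The orange and blue senders and the guard are all clear of the descent, so I'll go down.

drive_tool --steps '[0, 0, 0, 0, 0, 4, 0, 0, 0, 0, 0, 0, 8, 0, 0, 0, 0, 0, 0, 12, 0, 0, 0, 0, 0, 0, 15, 0, 0, 0, 0, 0, 0, 17, 0, 0, 0, 0, 0, 0, 18, 0, 0, 0, 0, 0, 0, 18, 0, 0, 0, 0, 0, 0, 18, 0, 0, 0, 0, 0, 0, 18, 0]'

```text
time_s: 2.95
tool_pos: [0.5784, 0.0644, 0.0238]
eef_rot: [2.22, 2.22, 0.003]
contact_force: [-0.6, -0.4, 0.5]
finger_gap: -0.001
grip_force: 0.0
```

drive_tool --steps '[0, 0, 0, -1, 0, 0, 0, 0, 0, 0, -2, 0, 0, 0, 0, 0, 0, -2.3, 0, 0, 0, 0, 0, 0, -2.6, 0, 0, 0, 0, 0, 0, -2.8, 0, 0, 0, 0, 0, 0, -3.0, 0, 0, 0, 0, 0, 0, -3.2, 0, 0, 0, 0, 0, 0, -3.4, 0, 0, 0, 0, 0, 0, -3.6, 0, 0, 0, 0, 0, 0, -3.8, 0, 0, 0, 0, 0, 0, -4.0, 0, 0, 0, 0, 0, 0, -4.2, 0, 0, 0, 0, 0, 0, -4.4, 0, 0, 0, 0, 0, 0, -4.6, 0, 0, 0, 0, 0, 0, -4.8, 0, 0, 0, 0, 0, 0, -5.0, 0, 0, 0, 0, 0, 0, -5.2, 0, 0, 0, 0, 0, 0, -5.4, 0, 0, 0, 0, 0, 0, -5.6, 0, 0, 0, 0, 0, 0, -5.8, 0, 0, 0]'

```text
time_s: 4.95
tool_pos: [0.5771, 0.0063, 0.0222]
eef_rot: [-2.221, -2.221, 0.0]
contact_force: [0.5, 1.3, 1.5]
finger_gap: 0.004
grip_force: 0.9
```

```bash
python3 - <<'E'
from station import bot
import cv2,numpy as np
a=bot.get_image("side")["frame"][150:290,130:330];b=bot.get_image("top")["frame"][150:290,220:340]
cv2.imwrite("pics/w2.png",np.hstack([cv2.resize(a,(429,300)),cv2.resize(b,(257,300))])[:,:,::-1])
E
```

```text
(no output)
```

View pics/w2.png

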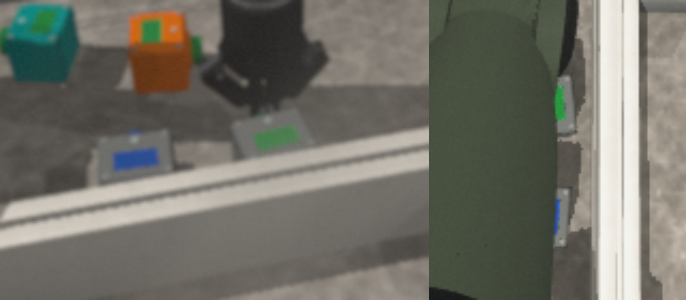

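The side view shows the sender upright, with its plate at (275,138), sliding ahead of the fingers; blue is untouched at (135,158). I'll keep pushing slowly to the fence.

drive_tool --steps '[0, 0, 0, -0.2, 0, 0, 0, 0, 0, 0, -0.4, 0, 0, 0, 0, 0, 0, -0.6, 0, 0, 0, 0, 0, 0, -0.8, 0, 0, 0, 0, 0, 0, -1.0, 0, 0, 0, 0, 0, 0, -1.2, 0, 0, 0, 0, 0, 0, -1.4, 0, 0, 0, 0, 0, 0, -1.6, 0, 0, 0, 0, 0, 0, -1.8, 0, 0, 0, 0, 0, 0, -2.0, 0, 0, 0, 0, 0, 0, -2.2, 0, 0, 0, 0, 0, 0, -2.4, 0, 0, 0, 0, 0, 0, -2.4, 0, 0, 0]'

```text
time_s: 6.35
tool_pos: [0.5771, -0.018, 0.0223]
eef_rot: [2.222, 2.221, -0.001]
contact_force: [-0.5, 0.9, 0.6]
finger_gap: 0.001
grip_force: 0.2
```

drive_tool --steps '[0, 0, 0, -0.1, 0, 0, 0, 0, 0, 0, -0.2, 0, 0, 0, 0, 0, 0, -0.3, 0, 0, 0, 0, 0, 0, -0.4, 0, 0, 0, 0, 0, 0, -0.5, 0, 0, 0, 0, 0, 0, -0.6, 0, 0, 0, 0, 0, 0, -0.7, 0, 0, 0, 0, 0, 0, -0.7, 0, 0, 0]'

```text
time_s: 7.15
tool_pos: [0.5775, -0.0242, 0.0223]
eef_rot: [-2.221, -2.222, -0.002]
contact_force: [2.9, 4.6, -1.1]
finger_gap: 0.001
grip_force: 2.2
```

drive_tool --steps '[0, 0, 0, -0.1, 0, 0, 0, 0, 0, 0, -0.2, 0, 0, 0, 0, 0, 0, -0.2, 0, 0, 0]'

```text
time_s: 7.45
tool_pos: [0.5776, -0.0255, 0.0223]
eef_rot: [-2.22, -2.221, -0.004]
contact_force: [2.9, 5.9, -0.4]
finger_gap: 0.002
grip_force: 3.2
```

```bash
python3 - <<'E'
from station import bot
import cv2,numpy as np
a=bot.get_image("side")["frame"][150:290,130:330];b=bot.get_image("top")["frame"][150:290,220:340]
cv2.imwrite("pics/w3.png",np.hstack([cv2.resize(a,(429,300)),cv2.resize(b,(257,300))])[:,:,::-1])
s=bot.get_state();print(s["contact_force"],s["tool_pos"])
E
```

```text
[ 2.49657634  6.51677098 -1.28250648] [ 0.57754443 -0.02549175  0.02229912]
```

View pics/w3.png

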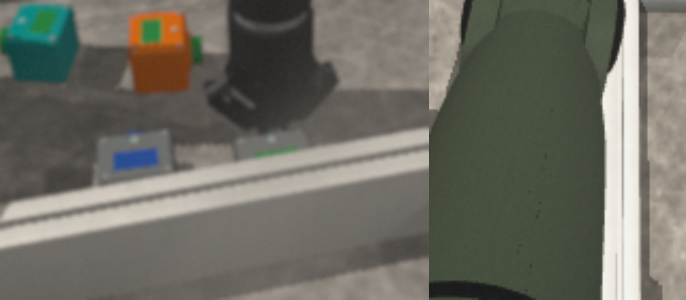

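The sender is upright at the fence, with its plate partly hidden behind the rail at (275,153). The force shows the button nearly in, so I'll press a little more and hold.

drive_tool --steps '[0, 0, 0, -0.1, 0, 0, 0, 0, 0, 0, -0.2, 0, 0, 0, 0, 0, 0, -0.3, 0, 0, 0, 0, 0, 0, -0.3, 0, 0, 0, 0, 0, 0, -0.3, 0, 0, 0]'

```text
time_s: 8.05
tool_pos: [0.5775, -0.0256, 0.0224]
eef_rot: [-2.215, -2.221, -0.01]
contact_force: [3.5, 14.8, 0.4]
finger_gap: 0.005
grip_force: 7.3
```

The tool stalled at y=-0.0256 (predicted -0.026 for fully in and flush) with 15 N. Next I'll hold, then back off slowly.

drive_tool --steps '[0, 0, 0, 0, 0, 0, 0, 0, 0, 0, 0, 0, 0, 0, 0, 0, 0, 0, 0, 0, 0, 0, 0, 0, 0, 0, 0, 0, 0, 0, 0, 0, 0, 0, 0, 0, 0, 0, 0, 0, 0, 0, 0, 0, 0, 0, 0, 0, 0, 0, 0, 0, 0, 0, 0, 0, 0, 0, 0, 0, 0, 0, 0, 0, 0, 0, 0, 0, 0, 0, 0, 0, 0, 0, 0, 0, 0, 0, 0, 0, 0, 0, 0, 0]'

```text
time_s: 9.25
tool_pos: [0.5775, -0.0256, 0.0224]
eef_rot: [-2.215, -2.221, -0.01]
contact_force: [3.5, 14.7, 1.5]
finger_gap: 0.005
grip_force: 7.2
```

drive_tool --steps '[0, 0, 0, 0.2, 0, 0, 0, 0, 0, 0, 0.4, 0, 0, 0, 0, 0, 0, 0.5, 0, 0, 0, 0, 0, 0, 0.6, 0, 0, 0, 0, 0, 0, 0.7, 0, 0, 0, 0, 0, 0, 0.8, 0, 0, 0, 0, 0, 0, 0.9, 0, 0, 0, 0, 0, 0, 1.0, 0, 0, 0, 0, 0, 0, 1.2, 0, 0, 0, 0, 0, 0, 1.5, 0, 0, 0, 0, 0, 0, 2.5, 0, 0, 0, 0, 0, 0, 4, 0, 0, 0, 0, 0, 0, 6, 0, 0, 0, 0, 0, 0, 8, 0, 0, 0, 0, 0, 0, 8, 0, -3, 0, 0, 0, 0, 8, 0, -7, 0, 0, 0, 0, 8, 0, -12, 0, 0, 0, 0, 8, 0, -17, 0, 0, 0, 0, 8, 0, -20, 0, 0, 0, 0, 8, 0, -20, 0]'

```text
time_s: 11.25
tool_pos: [0.5799, 0.0516, 0.2278]
eef_rot: [2.215, 2.218, 0.01]
contact_force: [0.3, 0.3, 0.7]
finger_gap: -0.001
grip_force: 0.0
```

drive_tool --steps '[0, 0, 0, 4, -4, 0, 0, 0, 0, 0, 4, -8, 0, 0, 0, 0, 0, 4, -12, 0, 0, 0, 0, 0, 8, -16, 0, 0, 0, 0, 0, 12, -18, 0, 0, 0, 0, 0, 16, -20, 0, 0, 0, 0, 0, 20, -20, 0, 0, 0, 0, 0, 20, -20, 0, 0, 0, 0, 0, 20, -20, 0, 0]'

```text
time_s: 12.15
tool_pos: [0.3759, 0.2512, 0.2214]
eef_rot: [-2.218, -2.225, 0.003]
contact_force: [0.4, 0.1, 0.0]
finger_gap: -0.004
grip_force: 0.0
```

```bash
python3 - <<'E'
from station import bot
import cv2,numpy as np,pickle
d=bot.get_image("top");pickle.dump(d,open("d1.pkl","wb"))
cv2.imwrite("pics/w4.png",cv2.resize(d["frame"][165:275,230:330,::-1],None,fx=5.4,fy=5.4,interpolation=cv2.INTER_CUBIC))
s=bot.get_state();print(s["contact_force"],s["tool_pos"],s["time_s"])
E
```

```text
[ 0.2433967  -0.44583769 -0.19408867] [0.37620755 0.25037464 0.22142537] 12.2
```

View pics/w4.png

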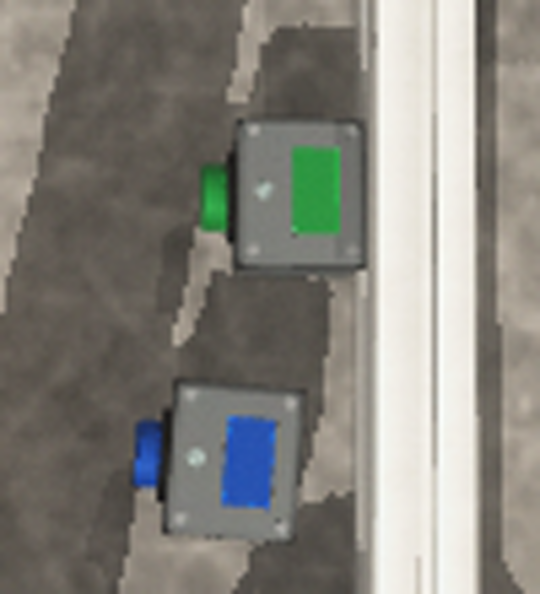

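The green sender stands square and flush against the rail (lid 238–365, button out at 215,198). The blue sender is unmoved. The job is ready to hand in.

```bash
python3 -c "
from station import bot
print(bot.job_done())"
```

```text
the job is handed in; nothing more can be done
None
```

The job is handed in, with no verdict returned: the green button was held fully in against the fence for over a second, then released, and the last picture shows the green sender square and flush to the fence with its button out and the blue sender where it started.

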